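# Prop a suspension wishbone on a ratchet stand

## Robot

A 6-joint arm with a two-finger parallel gripper is mounted at the origin on the work surface. World frame = base frame: x ahead of the robot, y to its left, z up, the work surface at z = 0. Lengths are in m, angles in degrees, forces in N, time in s.
With the tool pointing down it reaches from about 0.4 to 0.825 m from the base axis. Payload 7 kg.
Tool frame: the origin (TCP) lies midway between the tips of the shut fingers; the grasp point (between the pads) lies 19 mm behind it; x points along the fingers, z is the direction in which the jaws open and shut, and the axes are right-handed (so a half turn about x gives the same grasp; the last joint's range is limited). The gripper opens to 88 mm and grips with 3 to 60 N. Pads are 19 mm wide; open, the fingers measure 130 mm over their backs; the gripper's body (78 mm by 193 mm) begins 47 mm behind the grasp point.
Start: joints at [82.97, 20.546, 0.682, 0, -70.136, -16.507], TCP at [0.27, 0.619, 0.227] pointing down, gripper open.
Joint ranges: [-176.03, 176.03], [-82.01, 121.73], [-58.28, 71.71], [-173.87, 95.51], [-174.79, -0.11], [-173.66, 173.66]. Speed limits (degrees/s): [136.94, 136.94, 172.46, 180, 180, 180].

## Interface

Orientations are given as [roll, pitch, yaw] about the fixed x, y, z axes, in that order (R = Rz(yaw) Ry(pitch) Rx(roll)).
In Python, from plant import get_state, capture, close_job gives the robot as it stands.
- The arm moves only by the tool play_rows, never from a script. Its argument "series" is one flat list of numbers, 4 for each row, row after row: the shift along the tool's x, y, z in m, then the turn about the tool's x in rad. In form: [tx, ty, tz, spin, tx, ty, tz, spin, ...]. A call has exactly 5 rows; each row shifts and turns the commanded pose from where the row before left it, along the tool's axes as they then stand; what a row does not reach is not made up. A row lasts 1/12 s, in which the tool goes at most 41.7 mm and 7.16 degrees, less where a joint would pass 70% of its speed; a pose out of reach is approached as far as the arm can. A call is refused whole if a number of a shift passes 0.0417 or a number of a turn 0.125, either way. A call with a gripper value outside its range is refused whole. "jaw" is the opening in per cent of the stroke, from 0 (shut) to 100 (fully open), set as the call begins (left out, the last holds). The fingers move at their own pace and stop on an object; "squeeze" is the grip in N (left out, the last holds). Time passes only in rows, so rows that do not move let the fingers close, or fill a call up. It gives the time, the measured TCP pose, the force and the opening at its end, in the units of the state.
- get_state(): the state, without advancing time (a new reading comes with each control period).
- capture(name): name is "scene" or "top"; returns a dict with "img" (480x640x3 uint8, blue, green, red), "K" (3x3 intrinsics, pixels), "world_from_camera" (4x4, takes a point from camera to world coordinates). Camera axes: x right, y down, z forward; pixel columns grow to the right and rows downward; lengths in m; the calibration is good to about 2 mm. A picture is of the moment at which its call begins. There is no depth.
- close_job(): hands the job in, once; it reports no verdict.
The state is a dict: "time_s": time; "joints": joint angles; "qd": joint speeds; "joint_torque": joint torques, N m; "tcp_pos": TCP position; "eef_rot": TCP orientation; "contact_force": force on the tool from outside, world axes, zero at the start; "moment": the same for the moment, N m; "gripper_width": finger opening in m.
Only numpy, scipy, OpenCV 4.12 (cv2) and the standard library are available. Lean on these libraries where they do the work, as an engineer would, in place of code of your own. Each camera call takes 0.05 s, during which the arm holds its last target.

## Task

Prop up the drooping wishbone with the ratchet stand under its free end: pull the stand's column up by its bail until the saddle just takes the wishbone's weight, then count three more clicks of the pawl and no further, let the column down gently until the pawl carries it, and let go. Lift with the stand only, never touching the wishbone itself, never jerk or drop the load nor press hard down on the pawl, and leave the other things on the bench alone.

Things in the scene. Friction and masses are not known exactly. Their poses are not given: they have to be found in the camera images.
- stand: Ratchet stand, a small steel axle stand, fixed: foot 170 mm square, four slanting legs, upright sleeve 40 x 42 mm. Origin at bench level on the column's axis; z up; the bail lies on its -x side, teeth and pawl on its +y side. In the sleeve a toothed column (24 mm square, 0.5 kg with all it carries) runs straight up and down, up to 100 mm; at the start it stands on its lowest notch.
- sleeve_top (a point): Centre of the sleeve's mouth, 125 mm above the bench, fixed. Above it the column carries a yoke (34 x 92 x 18 mm, level with the bail) and the saddle: a flat 44 x 56 mm steel pad with low lips on a screw stud. The screw was left anywhere, so the pad's face lies 21 to 66 mm above the level of the bail's bar; it does not yield or turn by itself.
- pawl_pin (a point): Pin of the spring pawl, at y = +25 mm on the stand, fixed; its tail reaches 40 mm out. The pawl lets the column rise, snapping under each tooth with a click, and holds it from sinking: let go, the column drops to the last notch clicked. Notches are even, some 8 to 14 mm apart. The empty column takes 5 to 8 N of pull after a click, growing to 10 to 15 N before the next, and then loses 3 to 6 N at once.
- bail (a point): Middle of the grip bar of the column's bail: a level U of 12 mm round steel bar, its cross bar 76 mm long and parallel to the stand's y axis, 105 mm from the column's axis on the -x side, with a free gap of 80 mm between bar and yoke. It rises with the column. Grasp the bar from above, fingers on its two long sides; nothing else stands within 80 mm of it above its level.
- wishbone: A-shaped steel suspension wishbone; carried, it adds 5 to 8 N to the pull. Origin: middle of the round eye (42 mm diameter, 34 mm high) at its free end, right above the saddle; the eye's flat underside, which the saddle meets, is 17 mm lower. 270 mm away in its +x direction it hinges about its y axis in a fixture with ears 250 mm high. It hangs on its droop stop at first; its upper stop is 50 mm higher.
- housing: Loose aluminium pump housing, about 112 mm across and 72 mm high; origin at the centre of its underside. To be left alone.
- tin: Loose steel tin, 74 mm in diameter, 100 mm high; origin at the centre of its underside. To be left alone.
- wrench: Loose steel wrench, 200 mm long, lying flat along its x axis; origin at its middle, on the bench. To be left alone.
- hammer: Loose hammer, 260 mm long, lying along its x axis with the head at +x; origin at its middle, on the bench. To be left alone.

How it is judged:
By the outcome, as a careful person would: the job done as asked, in the order asked, and still so for the second after the job is handed in, with the robot touching nothing.
It also fails if it takes over 72 s, if anything falls off the work surface, if the arm or the gripper's body presses on something with over 40 N, if the wrist force passes 120 N, or if a joint passes its speed limit or range.

## Working session

There is one attempt and no reset: what is moved stays moved. The work goes in short steps, Python scripts to look and compute and a tool call to move; the robot and the scene stay as the last step left them, time stands still between calls to the robot, and variables do not carry over. Pictures are saved under pics/ and viewed, and the job is handed in when it is done.

Besides the shell and the picture viewer there is one more tool, called after ">>>" as name(argument=value, ...), one argument or row to a line, values as JSON. play_rows: Moves the arm, as the interface text tells. Its arguments: {"type":"object","properties":{"series":{"type":"array","items":{"type":"number"}},"jaw":{"type":"number"},"squeeze":{"type":"number"}},"required":["series"]}

```bash
mkdir -p pics; ls; python3 - <<'E'
from plant import get_state,capture
import cv2,numpy as np
np.set_printoptions(precision=4,suppress=True)
print(get_state())
for n in("scene","top"):
    c=capture(n);cv2.imwrite(f"pics/{n}0.png",c["img"]);print(n,c["K"],c["world_from_camera"])
    np.savez(f"pics/{n}0.npz",**c)
E
```

```text
pics
{'time_s': 0.0, 'joints': array([ 82.9681,  20.5902,   0.6323,  -0.0214, -70.1352, -16.507 ]), 'qd': array([-0.0141,  0.0578,  0.1039, -0.0998, -0.0878,  0.0337]), 'joint_torque': array([  0.0006, -58.2716,  29.3058,   6.997 ,   0.0072,  -0.0001]), 'tcp_pos': array([0.2694, 0.6184, 0.2256]), 'eef_rot': array([   4.3058,   89.9047, -109.2404]), 'contact_force': array([-0.0279,  0.6443, -0.2376]), 'moment': array([-0.0123,  0.0025,  0.0211]), 'gripper_width': 0.08762259271662051}
scene [[485.0807   0.     318.1618]
 [  0.     485.0807 254.3174]
 [  0.       0.       1.    ]] [[-0.2118  0.5861 -0.782   1.5166]
 [ 0.9773  0.1281 -0.1687  0.2026]
 [ 0.0013 -0.8    -0.6     0.9267]
 [ 0.      0.      0.      1.    ]]
top [[477.3023   0.     317.8426]
 [  0.     477.3023 234.7615]
 [  0.       0.       1.    ]] [[-0.0144 -0.9967  0.0797  0.4639]
 [-0.9999  0.0146  0.002   0.0055]
 [-0.0032 -0.0797 -0.9968  1.179 ]
 [ 0.      0.      0.      1.    ]]
```

View pics/scene0.png

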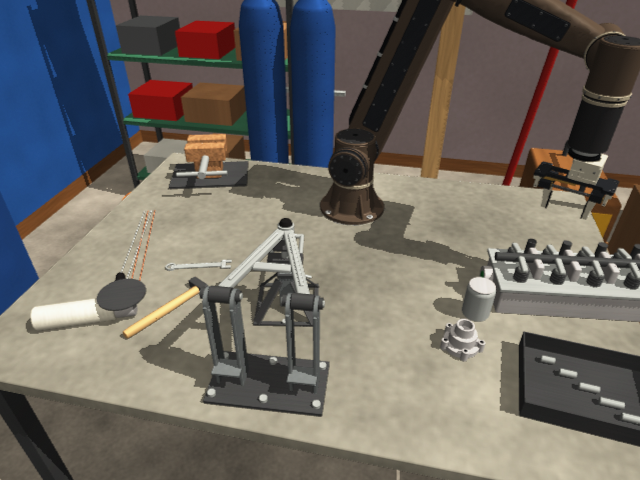

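View pics/top0.png

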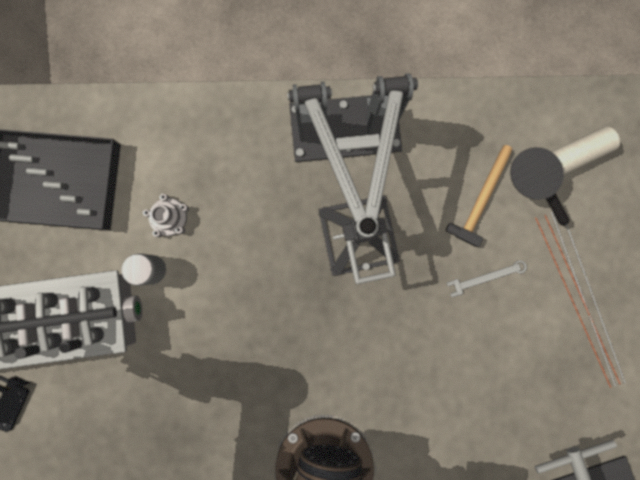

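The top view shows the eye at (368,226) and the bail bar at about (375,279). The scene view shows the stand behind the fixture. I'll zoom in on both.

```bash
python3 - <<'E'
import cv2,numpy as np
a=cv2.imread("pics/top0.png")[180:300,300:460];cv2.imwrite("pics/topz.png",cv2.resize(a,None,fx=5,fy=5,interpolation=cv2.INTER_CUBIC))
a=cv2.imread("pics/scene0.png")[205:335,210:350];cv2.imwrite("pics/scenez.png",cv2.resize(a,None,fx=4.5,fy=4.5,interpolation=cv2.INTER_CUBIC))
E
```

```text
(no output)
```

View pics/topz.png

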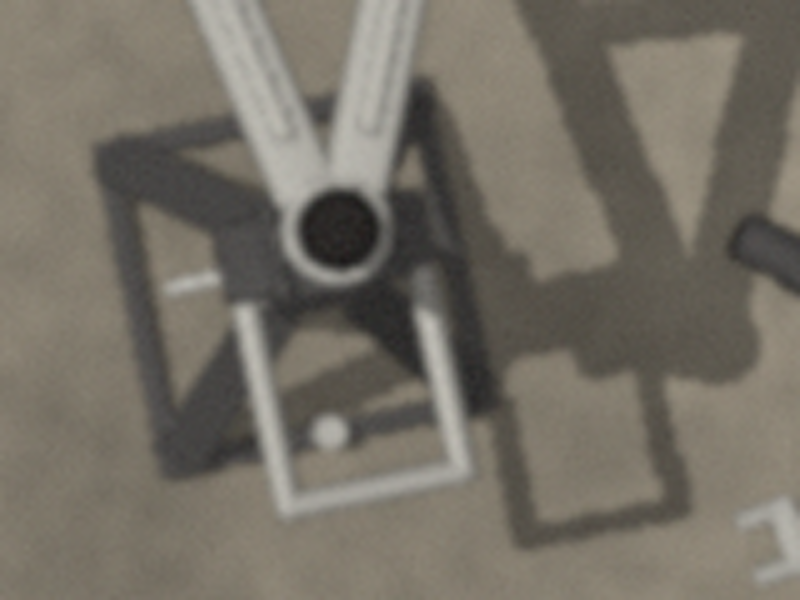

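View pics/scenez.png

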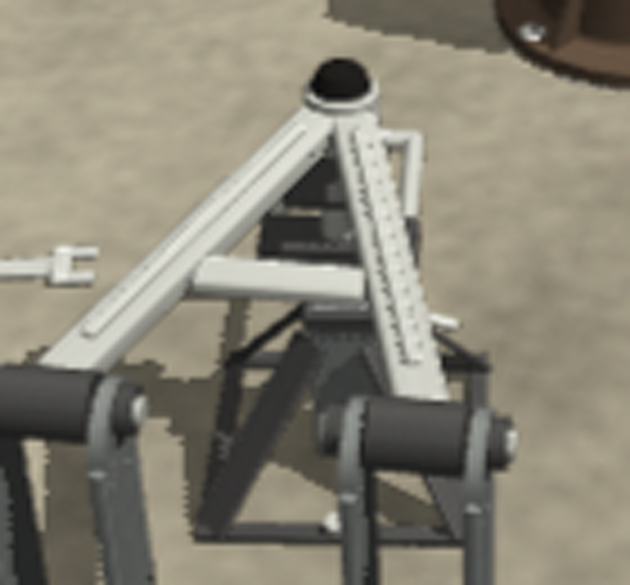

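```bash
cat > h.py <<'E'
import numpy as np
C={n:np.load(f"pics/{n}0.npz") for n in("scene","top")}
def ray(n,u,v):
    T=C[n]["world_from_camera"];d=T[:3,:3]@np.linalg.inv(C[n]["K"])@[u,v,1.];return T[:3,3],d/np.linalg.norm(d)
def plane(n,u,v,z):
    o,d=ray(n,u,v);return o+d*(z-o[2])/d[2]
def tri(a,b):
    A=np.zeros((3,3));B=np.zeros(3);r=[ray(*a),ray(*b)]
    for o,d in r:
        P=np.eye(3)-np.outer(d,d);A+=P;B+=P@o
    x=np.linalg.solve(A,B);return x,[np.linalg.norm(np.cross(x-o,d)) for o,d in r]
def proj(n,X):
    T=np.linalg.inv(C[n]["world_from_camera"]);p=C[n]["K"]@(T[:3,:3]@X+T[:3,3]);return p[:2]/p[2]
E
python3 - <<'E'
from h import *
np.set_printoptions(precision=4,suppress=True)
t=lambda x,y:("top",300+x/5,180+y/5)
s=lambda x,y:("scene",210+x/4.5,205+y/4.5)
print("bail corner",tri(t(288,502),s(412,141)))
f=[plane(*t(*p),0.006) for p in((100,150),(170,472),(490,410),(425,82))]
print("foot",f,np.mean(f,0))
for i in range(4):
    d=f[i]-f[i-1];print(np.linalg.norm(d),np.degrees(np.arctan2(d[1],d[0])))
for z in(.13,.14,.15,.16,.17):
    a=plane(*t(288,502),z);b=plane(*t(462,467),z);print(z,a,b,(a+b)/2,np.linalg.norm(a-b),np.degrees(np.arctan2((a-b)[1],(a-b)[0])))
print("eye top",tri(t(341,231),s(341,80)))
E
```

```text
bail corner (array([ 0.4468, -0.0754,  0.1607]), [np.float64(5.576468566963738e-05), np.float64(5.576468566963794e-05)])
foot [array([0.6191, 0.0017, 0.006 ]), array([ 0.4597, -0.0303,  0.006 ]), array([ 0.4878, -0.1878,  0.006 ]), array([ 0.6507, -0.16  ,  0.006 ])] [ 0.5543 -0.0941  0.006 ]
0.16475827162562642 101.05499679553223
0.1625348624672181 -168.6661959055066
0.15995543511621865 -79.89846174147038
0.1652438811903072 9.656104232938848
0.13 [ 0.4463 -0.0779  0.13  ] [ 0.4605 -0.1544  0.13  ] [ 0.4534 -0.1161  0.13  ] 0.0777918485658278 100.4921642718665
0.14 [ 0.4465 -0.0771  0.14  ] [ 0.4605 -0.1529  0.14  ] [ 0.4535 -0.115   0.14  ] 0.07705029647166915 100.49216427186654
0.15 [ 0.4467 -0.0763  0.15  ] [ 0.4606 -0.1513  0.15  ] [ 0.4536 -0.1138  0.15  ] 0.07630874437751048 100.49216427186654
0.16 [ 0.4468 -0.0755  0.16  ] [ 0.4606 -0.1498  0.16  ] [ 0.4537 -0.1127  0.16  ] 0.07556719228335179 100.49216427186656
0.17 [ 0.447  -0.0747  0.17  ] [ 0.4606 -0.1483  0.17  ] [ 0.4538 -0.1115  0.17  ] 0.07482564018919313 100.49216427186656
eye top (array([ 0.5514, -0.0884,  0.2704]), [np.float64(0.0007817108103368713), np.float64(0.0007817108103368679)])
```

The bail mid is at about (0.4537,-0.1127,0.158) and the stand yaw is about 10.5°. Next I need to know which way the gripper body's long side lies.

```bash
python3 - <<'E'
import cv2,numpy as np
from scipy.spatial.transform import Rotation as R
a=cv2.imread("pics/scene0.png")[130:230,510:640];cv2.imwrite("pics/gripz.png",cv2.resize(a,None,fx=6,fy=6,interpolation=cv2.INTER_CUBIC))
M=R.from_euler('xyz',[4.3058,89.9047,-109.2404],degrees=True).as_matrix();print(M.round(4)); print("zdir",np.degrees(np.arctan2(M[1,2],M[0,2])))
from h import *
c=np.array([.2694,.6184,.2256])
for k in(0,1,2):print(k,proj("scene",c),proj("scene",c+.1*M[:,k]))
print(proj("scene",c-.066*M[:,0]+.0965*M[:,2]),proj("scene",c-.066*M[:,0]-.0965*M[:,2]))
E
```

```text
[[-5.000e-04  9.167e-01 -3.995e-01]
 [-1.600e-03 -3.995e-01 -9.167e-01]
 [-1.000e+00  1.000e-04  1.700e-03]]
zdir -113.54620593374004
0 [563.19083734 211.55282716] [552.47609771 241.39051081]
1 [563.19083734 211.55282716] [553.32242357 228.04966055]
2 [563.19083734 211.55282716] [526.19353367 200.53110469]
[533.74388844 180.08448427] [610.56422675 201.32480139]
```

View pics/gripz.png

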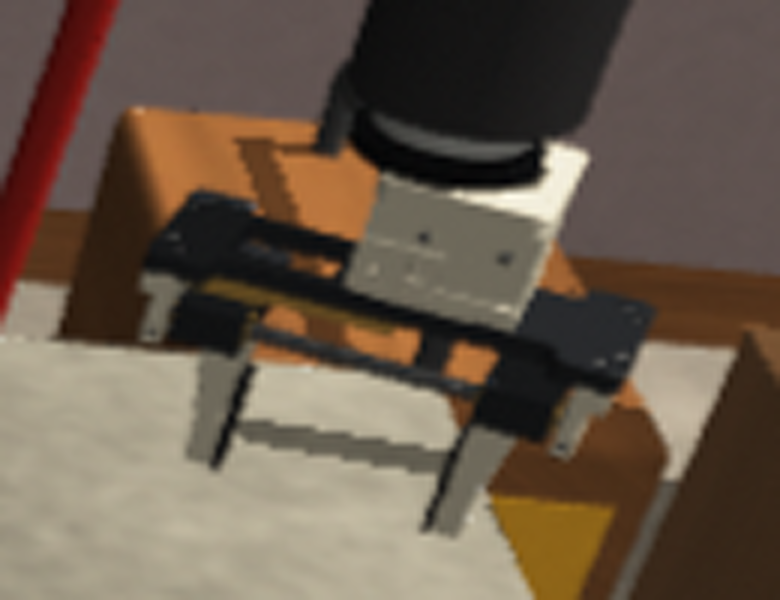

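The body's 193 mm runs along the jaw direction. Gripped across the cross bar it would reach 96 mm from the bar, while the wishbone's eye begins only about 84 mm away, so it would hit the wishbone. I'll hold the bail on its left side arm just beside the cross bar, with the jaws along the stand's y. The body then stays about 20 mm clear of the eye.

First I rise and turn.

>>> play_rows(
  series=[-0.02,0,0,-0.119,-0.02,0,0,-0.119,-0.02,0,0,-0.119,-0.02,0,0,-0.119,-0.02,0,0,-0.119],
  jaw=60,
  squeeze=40,
)

```text
time_s: 0.52
tcp_pos: [0.2694, 0.6186, 0.327]
eef_rot: [-32.2, 89.9, -111.3]
contact_force: [0.8, -0.4, -0.1]
gripper_width: 0.0599
```

```bash
cat > g.py <<'E'
from plant import get_state
import numpy as np
from scipy.spatial.transform import Rotation as R
def go(T):
    s=get_state();M=R.from_euler('xyz',s['eef_rot'],degrees=True).as_matrix()
    print(s['time_s'],s['tcp_pos'].round(4),"zdir",np.degrees(np.arctan2(M[1,2],M[0,2])).round(2),"tool delta",(M.T@(np.array(T)-s['tcp_pos'])).round(4),"w",round(s['gripper_width'],4),"F",s['contact_force'].round(2))
E
python3 -c "
from g import *;go([.4665,-.0719,.30])"
```

```text
0.5167 [0.2694 0.6186 0.327 ] zdir -79.11 tool delta [0.0276 0.0631 0.7152] w 0.0599 F [ 0.76 -0.45 -0.08]
```

>>> play_rows(
  series=[0,0.003,0.035,0,0,0.003,0.035,0,0,0.003,0.035,0,0,0.003,0.035,0,0,0.003,0.035,0],
)

```text
time_s: 0.93
tcp_pos: [0.3164, 0.4477, 0.3261]
eef_rot: [-37.9, 90.0, -117.3]
contact_force: [0.0, -0.5, 0.5]
gripper_width: 0.0527
```

>>> play_rows(
  series=[0,0.003,0.035,0,0,0.003,0.035,0,0,0.003,0.035,0,0,0.003,0.035,0,0,0.003,0.035,0],
)

```text
time_s: 1.35
tcp_pos: [0.363, 0.2783, 0.3264]
eef_rot: [-83.1, 90.0, -162.6]
contact_force: [0.2, 0.1, 0.9]
gripper_width: 0.0526
```

>>> play_rows(
  series=[0,0.003,0.035,0,0,0.003,0.035,0,0,0.003,0.035,0,0,0.003,0.035,0,0,0.003,0.035,0],
)

```text
time_s: 1.77
tcp_pos: [0.4097, 0.1092, 0.3266]
eef_rot: [152.3, 90.0, 72.9]
contact_force: [0.9, 1.1, 0.4]
gripper_width: 0.053
```

>>> play_rows(
  series=[0,0.003,0.035,0,0,0.003,0.035,0,0,0.003,0.035,0,0,0.003,0.03,0,0,0.003,0.02,0],
)

```text
time_s: 2.18
tcp_pos: [0.453, -0.0411, 0.3264]
eef_rot: [-68.8, 90.0, -148.4]
contact_force: [0.8, 0.7, 0.5]
gripper_width: 0.0526
```

```bash
python3 -c "
from g import *;go([.4665,-.0719,.20])"
```

```text
2.1833 [ 0.453  -0.0411  0.3264] zdir -79.52 tool delta [0.1264 0.0077 0.0327] w 0.0526 F [0.83 0.69 0.46]
```

>>> play_rows(
  series=[0.01,0.002,0.012,0,0.03,0.002,0.01,0,0.03,0.002,0.008,0,0.03,0.001,0.002,0,0.025,0,0,0],
)

```text
time_s: 2.6
tcp_pos: [0.465, -0.0696, 0.1993]
eef_rot: [-101.0, 89.9, 179.5]
contact_force: [0.1, -0.1, -0.6]
gripper_width: 0.0526
```

```bash
python3 - <<'E'
from g import *;go([.4665,-.0719,.142])
from plant import capture
import cv2
c=capture("scene");np.savez("pics/scene1.npz",**c);a=c["img"][205:335,210:350];cv2.imwrite("pics/scene1z.png",cv2.resize(a,None,fx=4.5,fy=4.5,interpolation=cv2.INTER_CUBIC))
c=capture("top");a=c["img"][180:300,300:460];cv2.imwrite("pics/top1z.png",cv2.resize(a,None,fx=5,fy=5,interpolation=cv2.INTER_CUBIC))
E
```

```text
2.6 [ 0.465  -0.0696  0.1993] zdir -79.53 tool delta [0.0573 0.0011 0.0025] w 0.0526 F [ 0.13 -0.05 -0.61]
```

View pics/scene1z.png

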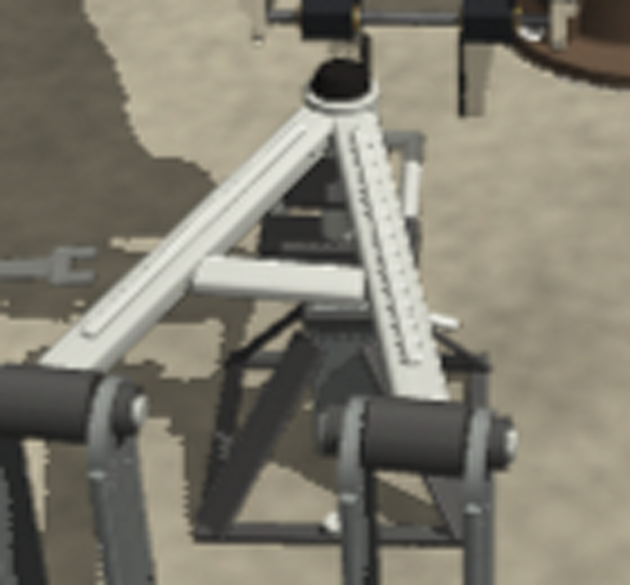

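View pics/top1z.png

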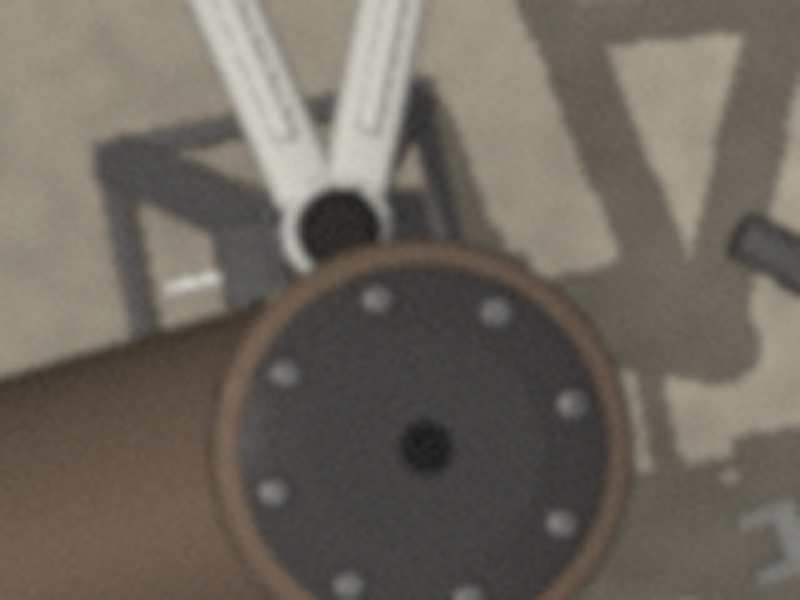

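The scene view shows the outer finger at (475,90) and the inner one at (365,50) in the zoom, either side of the bail's left arm at x≈412. The body is clear of the eye. Now I descend onto it.

>>> play_rows(
  series=[0.012,0.001,0.0025,0,0.012,0,0,0,0.012,0,0,0,0.012,0,0,0,0.009,0,0,0],
)

```text
time_s: 3.12
tcp_pos: [0.468, -0.0709, 0.1454]
eef_rot: [82.7, 89.9, 3.3]
contact_force: [-0.2, -0.3, -0.1]
gripper_width: 0.0525
```

```bash
python3 - <<'E'
from g import *;go([.4665,-.0719,.142])
from plant import capture
import cv2
c=capture("scene");a=c["img"][205:335,210:350];cv2.imwrite("pics/scene2z.png",cv2.resize(a,None,fx=4.5,fy=4.5,interpolation=cv2.INTER_CUBIC))
E
```

```text
3.1167 [ 0.468  -0.0709  0.1454] zdir -79.42 tool delta [ 0.0034 -0.0017  0.0007] w 0.0525 F [-0.15 -0.34 -0.07]
```

View pics/scene2z.png

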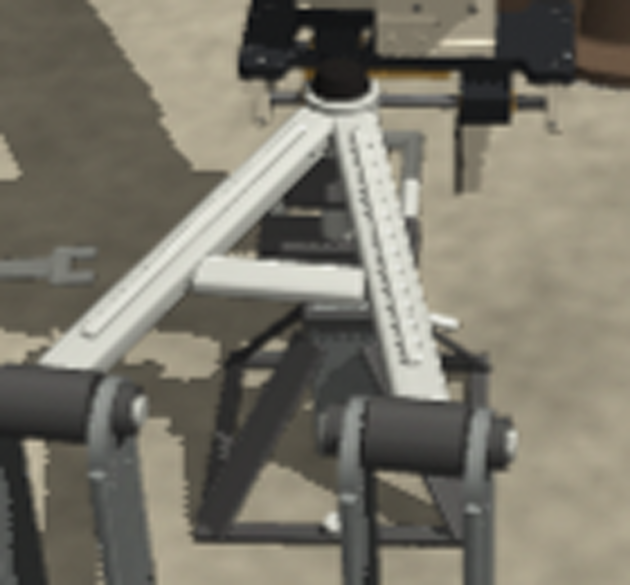

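Fingers are either side of the arm with no contact. I lower 3 mm and close, gently first.

>>> play_rows(
  series=[0.002,0,0,0,0.001,0,0,0,0,0,0,0,0,0,0,0,0,0,0,0],
  jaw=0,
  squeeze=10,
)

```text
time_s: 3.58
tcp_pos: [0.4676, -0.0711, 0.1422]
eef_rot: [88.4, 89.9, 8.9]
contact_force: [-0.4, -1.2, 0.4]
gripper_width: 0.0248
```

>>> play_rows(
  series=[0,0,0,0,0,0,0,0,0,0,0,0,0,0,0,0,0,0,0,0],
)

```text
time_s: 4.0
tcp_pos: [0.4674, -0.0713, 0.1418]
eef_rot: [31.8, 90.0, -47.6]
contact_force: [-0.1, -2.2, 2.4]
gripper_width: 0.0118
```

```bash
python3 - <<'E'
from g import *;go([.4665,-.0719,.142])
from plant import capture
import cv2
c=capture("scene");a=c["img"][205:335,210:350];cv2.imwrite("pics/scene3z.png",cv2.resize(a,None,fx=4.5,fy=4.5,interpolation=cv2.INTER_CUBIC))
E
```

```text
4.0 [ 0.4674 -0.0713  0.1418] zdir -79.44 tool delta [-0.0002 -0.001   0.0004] w 0.0118 F [-0.11 -2.21  2.43]
```

View pics/scene3z.png

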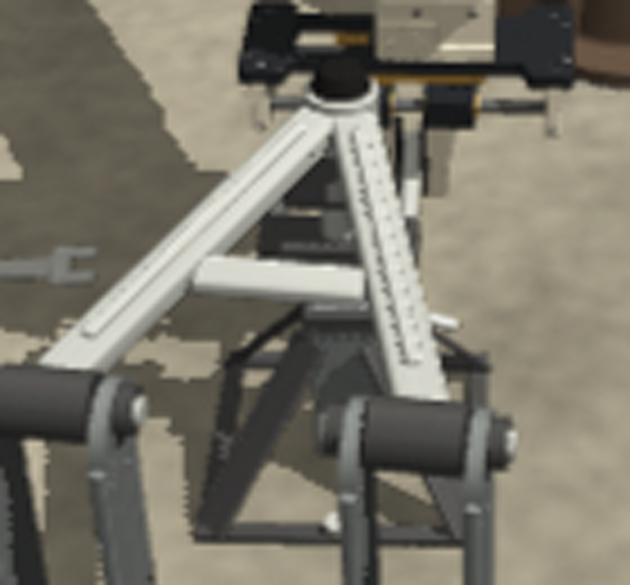

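The bar is gripped at 11.8 mm, with the fingers around the arm at (420,150). I firm the grip and relieve the slight side load.

>>> play_rows(
  series=[0,0,0.0005,0,0,0,0,0,0,0,0,0,0,0,0,0,0,0,0,0],
  squeeze=50,
)

```text
time_s: 4.47
tcp_pos: [0.4675, -0.0715, 0.1417]
eef_rot: [118.5, 90.0, 39.0]
contact_force: [-1.4, 1.0, 5.6]
gripper_width: 0.0104
```

>>> play_rows(
  series=[-0.0003,0,0,0,-0.0003,0,0,0,-0.0003,0,0,0,-0.0003,0,0,0,-0.0003,0,0,0],
)

```text
time_s: 4.88
tcp_pos: [0.4674, -0.0715, 0.1425]
eef_rot: [-152.1, 90.0, 128.4]
contact_force: [4.1, 1.6, -8.1]
gripper_width: 0.0104
```

>>> play_rows(
  series=[-0.0003,0,0,0,-0.0003,0,0,0,-0.0003,0,0,0,-0.0003,0,0,0,-0.0003,0,0,0],
)

```text
time_s: 5.3
tcp_pos: [0.4674, -0.0715, 0.1444]
eef_rot: [154.1, 90.0, 74.6]
contact_force: [4.3, 2.6, -9.6]
gripper_width: 0.0105
```

>>> play_rows(
  series=[-0.0003,0,0,0,-0.0003,0,0,0,-0.0003,0,0,0,-0.0003,0,0,0,-0.0003,0,0,0],
)

```text
time_s: 5.72
tcp_pos: [0.4674, -0.0715, 0.1457]
eef_rot: [179.7, 90.0, 100.2]
contact_force: [6.3, 2.4, -11.5]
gripper_width: 0.0107
```

>>> play_rows(
  series=[-0.0003,0,0,0,-0.0003,0,0,0,-0.0003,0,0,0,-0.0003,0,0,0,-0.0003,0,0,0],
)

```text
time_s: 6.13
tcp_pos: [0.4674, -0.0715, 0.1471]
eef_rot: [-166.6, 90.0, 113.9]
contact_force: [5.7, 2.0, -12.0]
gripper_width: 0.0109
```

>>> play_rows(
  series=[-0.0003,0,0,0,-0.0003,0,0,0,-0.0003,0,0,0,-0.0003,0,0,0,-0.0003,0,0,0],
)

```text
time_s: 6.55
tcp_pos: [0.4674, -0.0715, 0.1485]
eef_rot: [-161.0, 90.0, 119.6]
contact_force: [6.6, 0.3, -13.2]
gripper_width: 0.0106
```

>>> play_rows(
  series=[-0.0003,0,0,0,-0.0003,0,0,0,-0.0003,0,0,0,-0.0003,0,0,0,-0.0003,0,0,0],
)

```text
time_s: 6.97
tcp_pos: [0.4673, -0.0715, 0.1499]
eef_rot: [-143.7, 90.0, 136.9]
contact_force: [7.5, 0.9, -15.0]
gripper_width: 0.011
```

```bash
cat > look.py <<'E'
import sys,cv2
from plant import capture
c=capture("scene");a=c["img"][195:305,240:350];cv2.imwrite("pics/%s.png"%sys.argv[1],cv2.resize(a,None,fx=5,fy=5,interpolation=cv2.INTER_CUBIC))
E
python3 look.py l1
```

```text
(no output)
```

View pics/l1.png

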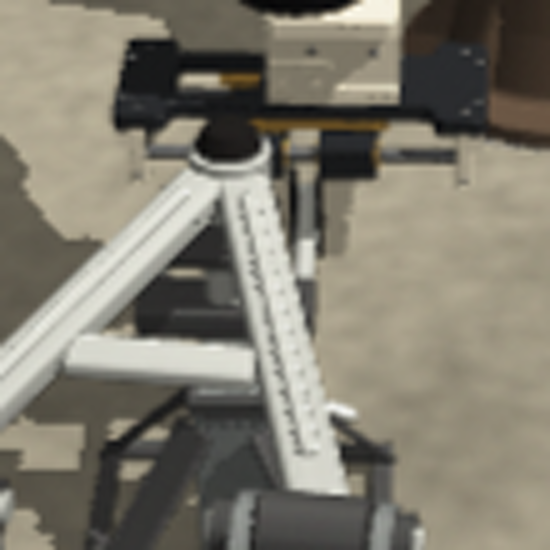

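The yoke at (190,305) has risen with the grip, so there's no slipping, and pull is growing smoothly. I continue.

>>> play_rows(
  series=[-0.0003,0,0,0,-0.0003,0,0,0,-0.0003,0,0,0,-0.0003,0,0,0,-0.0003,0,0,0],
)

```text
time_s: 7.43
tcp_pos: [0.4674, -0.0715, 0.1514]
eef_rot: [-144.3, 90.0, 136.3]
contact_force: [2.4, 3.7, -7.6]
gripper_width: 0.0104
```

>>> play_rows(
  series=[-0.0003,0,0,0,-0.0003,0,0,0,-0.0003,0,0,0,-0.0003,0,0,0,-0.0003,0,0,0],
)

```text
time_s: 7.85
tcp_pos: [0.4674, -0.0715, 0.1534]
eef_rot: [161.6, 90.0, 82.2]
contact_force: [4.4, 2.6, -9.8]
gripper_width: 0.0105
```

>>> play_rows(
  series=[-0.0003,0,0,0,-0.0003,0,0,0,-0.0003,0,0,0,-0.0003,0,0,0,-0.0003,0,0,0],
)

```text
time_s: 8.27
tcp_pos: [0.4674, -0.0715, 0.1548]
eef_rot: [168.7, 90.0, 89.3]
contact_force: [4.8, 2.2, -12.5]
gripper_width: 0.0106
```

>>> play_rows(
  series=[-0.0003,0,0,0,-0.0003,0,0,0,-0.0003,0,0,0,-0.0003,0,0,0,-0.0003,0,0,0],
)

```text
time_s: 8.68
tcp_pos: [0.4674, -0.0715, 0.1561]
eef_rot: [-177.6, 90.0, 102.9]
contact_force: [7.1, 2.7, -13.8]
gripper_width: 0.0102
```

>>> play_rows(
  series=[-0.0003,0,0,0,-0.0003,0,0,0,-0.0003,0,0,0,-0.0003,0,0,0,-0.0003,0,0,0],
)

```text
time_s: 9.1
tcp_pos: [0.4674, -0.0715, 0.1575]
eef_rot: [-172.1, 90.0, 108.4]
contact_force: [6.9, 1.4, -14.1]
gripper_width: 0.0104
```

>>> play_rows(
  series=[-0.0003,0,0,0,-0.0003,0,0,0,-0.0003,0,0,0,-0.0003,0,0,0,-0.0003,0,0,0],
)

```text
time_s: 9.52
tcp_pos: [0.4674, -0.0715, 0.1589]
eef_rot: [-152.0, 90.0, 128.5]
contact_force: [7.2, 1.8, -15.5]
gripper_width: 0.0106
```

>>> play_rows(
  series=[-0.0003,0,0,0,-0.0003,0,0,0,-0.0003,0,0,0,-0.0003,0,0,0,-0.0003,0,0,0],
)

```text
time_s: 9.93
tcp_pos: [0.4674, -0.0715, 0.1606]
eef_rot: [-162.4, 90.0, 118.1]
contact_force: [3.6, 3.4, -7.0]
gripper_width: 0.0104
```

>>> play_rows(
  series=[-0.0003,0,0,0,-0.0003,0,0,0,-0.0003,0,0,0,-0.0003,0,0,0,-0.0003,0,0,0],
)

```text
time_s: 10.35
tcp_pos: [0.4674, -0.0715, 0.1624]
eef_rot: [140.2, 90.0, 60.7]
contact_force: [4.9, 2.6, -9.9]
gripper_width: 0.0104
```

```bash
python3 look.py l2
```

```text
(no output)
```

View pics/l2.png

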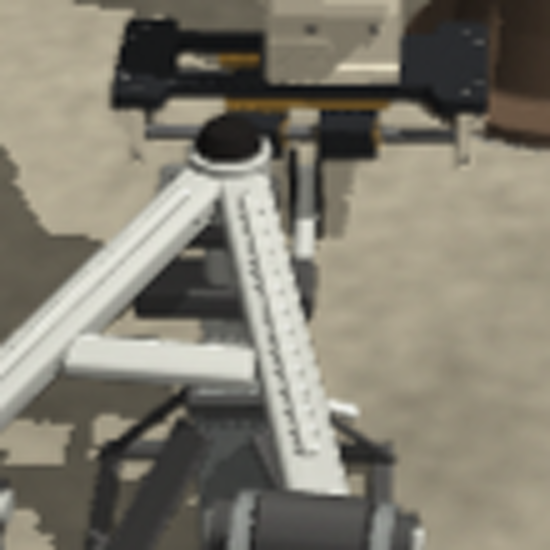

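Two clicks so far, at z≈0.1508 and 0.160, and the wishbone has not moved. The saddle's edge now shows left of the eye at about (165,172). I'll estimate the remaining gap.

```bash
python3 - <<'E'
from h import *
A=np.array([.5545,-.0935]);c,s=np.cos(np.radians(10.5)),np.sin(np.radians(10.5))
def P(x,y,z):
    p=proj("scene",np.array([A[0]+c*x-s*y,A[1]+s*x+c*y,z]));return ((p-[240,195])*5).round(0)
for z in(.19,.2,.21,.22):print(z,"near -y",P(22,-28,z),"far -y",P(-22,-28,z),"near+y",P(22,28,z))
print("eye circle underside near/left/far",[ (z,P(21,0,z),P(0,-21,z)) for z in(.21,.22,.23,.24,.25)])
E
python3 - <<'E'
import cv2
for n in("l1","l2"):
    a=cv2.imread(f"pics/{n}.png")[120:350,90:350];cv2.imwrite(f"pics/{n}z.png",cv2.resize(a,None,fx=2.5,fy=2.5))
E
```

```text
0.19 near -y [ 4832. -1658.] far -y [-3020. -1413.] near+y [-3494. -1660.]
0.2 near -y [ 4830. -1656.] far -y [-3021. -1415.] near+y [-3493. -1658.]
0.21 near -y [ 4829. -1654.] far -y [-3022. -1416.] near+y [-3491. -1656.]
0.22 near -y [ 4827. -1652.] far -y [-3023. -1418.] near+y [-3490. -1654.]
eye circle underside near/left/far [(0.21, array([  503., -1662.]), array([-29270.,   -309.])), (0.22, array([  503., -1660.]), array([-29374.,   -323.])), (0.23, array([  503., -1658.]), array([-29478.,   -336.])), (0.24, array([  503., -1656.]), array([-29583.,   -350.])), (0.25, array([  503., -1654.]), array([-29689.,   -364.]))]
```

View pics/l2z.png

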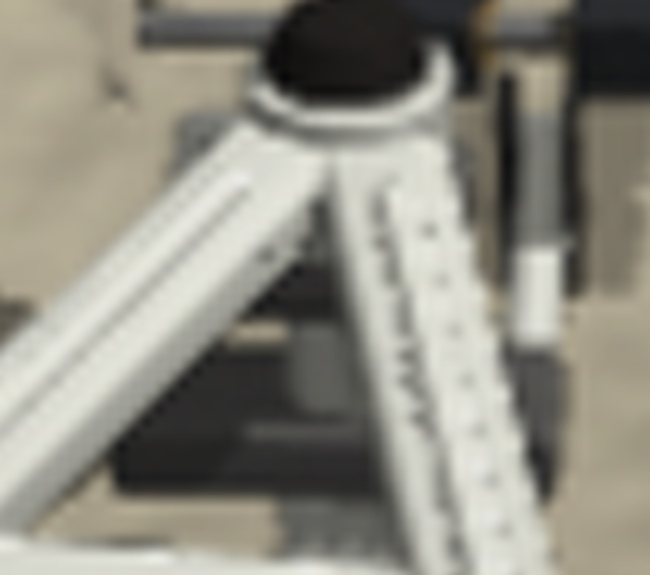

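```bash
python3 - <<'E'
from h import *
A=np.array([.5555,-.0935]);c,s=np.cos(np.radians(10.5)),np.sin(np.radians(10.5))
def P(x,y,z):
    x/=1e3;y/=1e3
    p=proj("scene",np.array([A[0]+c*x-s*y,A[1]+s*x+c*y,z]));p=(p-[240,195])*5; return ((p-[90,120])*2.5).round(0)
for z in(.16,.17,.18,.19):print(z,"yoke near corners",P(17,-46,z),P(17,46,z))
for z in(.18,.19,.2,.21,.22,.23):print(z,"pad near -y",P(22,-28,z),"far -y",P(-22,-28,z),"near+y",P(22,28,z))
print("eye underside near/left",[ (z,P(21,0,z),P(0,-21,z)) for z in(.21,.22,.23,.24,.25)])
E
```

```text
0.16 yoke near corners [105. 545.] [551. 554.]
0.17 yoke near corners [102. 507.] [550. 516.]
0.18 yoke near corners [ 99. 468.] [549. 477.]
0.19 yoke near corners [ 96. 429.] [549. 437.]
0.18 pad near -y [185. 485.] far -y [207. 357.] near+y [460. 490.]
0.19 pad near -y [182. 445.] far -y [204. 318.] near+y [458. 450.]
0.2 pad near -y [179. 405.] far -y [202. 279.] near+y [457. 411.]
0.21 pad near -y [176. 365.] far -y [199. 239.] near+y [455. 371.]
0.22 pad near -y [174. 325.] far -y [196. 199.] near+y [454. 330.]
0.23 pad near -y [171. 284.] far -y [194. 159.] near+y [453. 289.]
eye underside near/left [(0.21, array([316., 365.]), array([222., 302.])), (0.22, array([314., 325.]), array([220., 262.])), (0.23, array([312., 284.]), array([217., 221.])), (0.24, array([310., 242.]), array([214., 180.])), (0.25, array([308., 201.]), array([212., 139.]))]
```

The pad face is at roughly 0.235 and the eye underside near 0.24, so contact is close. I go finer, at 1 mm per call.

>>> play_rows(
  series=[-0.0002,0,0,0,-0.0002,0,0,0,-0.0002,0,0,0,-0.0002,0,0,0,-0.0002,0,0,0],
)

```text
time_s: 10.82
tcp_pos: [0.4674, -0.0715, 0.1633]
eef_rot: [158.3, 90.0, 78.9]
contact_force: [4.6, 2.0, -11.5]
gripper_width: 0.0107
```

>>> play_rows(
  series=[-0.0002,0,0,0,-0.0002,0,0,0,-0.0002,0,0,0,-0.0002,0,0,0,-0.0002,0,0,0],
)

```text
time_s: 11.23
tcp_pos: [0.4674, -0.0715, 0.1642]
eef_rot: [177.1, 90.0, 97.7]
contact_force: [6.9, 1.7, -12.6]
gripper_width: 0.0105
```

>>> play_rows(
  series=[-0.0002,0,0,0,-0.0002,0,0,0,-0.0002,0,0,0,-0.0002,0,0,0,-0.0002,0,0,0],
)

```text
time_s: 11.65
tcp_pos: [0.4674, -0.0715, 0.1651]
eef_rot: [-177.9, 90.0, 102.6]
contact_force: [6.0, 1.6, -13.2]
gripper_width: 0.0107
```

>>> play_rows(
  series=[-0.0002,0,0,0,-0.0002,0,0,0,-0.0002,0,0,0,-0.0002,0,0,0,-0.0002,0,0,0],
)

```text
time_s: 12.07
tcp_pos: [0.4673, -0.0715, 0.1659]
eef_rot: [-155.5, 90.0, 125.1]
contact_force: [8.0, 0.7, -17.2]
gripper_width: 0.0107
```

>>> play_rows(
  series=[-0.0002,0,0,0,-0.0002,0,0,0,-0.0002,0,0,0,-0.0002,0,0,0,-0.0002,0,0,0],
)

```text
time_s: 12.48
tcp_pos: [0.4673, -0.0715, 0.1664]
eef_rot: [-136.8, 90.0, 143.7]
contact_force: [8.5, -0.2, -18.9]
gripper_width: 0.0109
```

```bash
python3 look.py l3; python3 - <<'E'
import cv2
a=cv2.imread("pics/l3.png")[120:350,90:350];cv2.imwrite("pics/l3z.png",cv2.resize(a,None,fx=2.5,fy=2.5))
E
```

```text
(no output)
```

View pics/l3z.png

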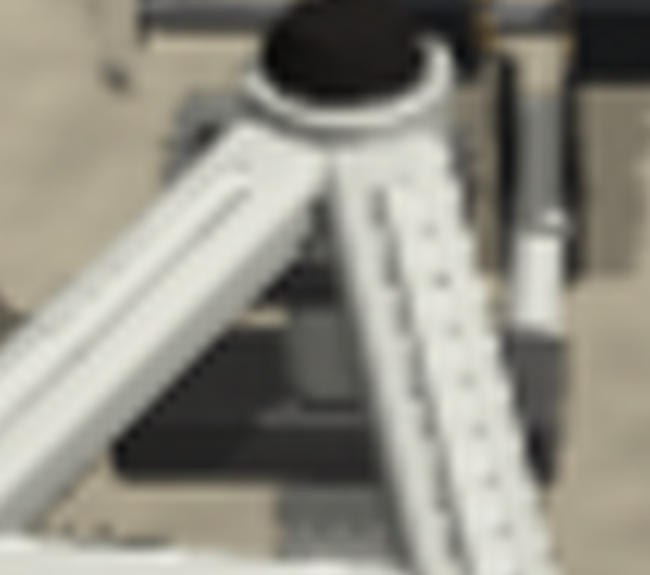

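Pull has risen to 18.9 N, against about 14 N on the empty column at the same phase, and the TCP rise has slowed: contact at z≈0.166. The next click, at about 0.169, is the first to count. I raise the grip to 60 N for margin.

>>> play_rows(
  series=[-0.0002,0,0,0,-0.0002,0,0,0,-0.0002,0,0,0,-0.0002,0,0,0,-0.0002,0,0,0],
  squeeze=60,
)

```text
time_s: 12.95
tcp_pos: [0.4673, -0.0715, 0.1673]
eef_rot: [-129.5, 90.0, 151.0]
contact_force: [9.2, 0.2, -21.1]
gripper_width: 0.0104
```

>>> play_rows(
  series=[-0.0002,0,0,0,-0.0002,0,0,0,-0.0002,0,0,0,-0.0002,0,0,0,-0.0002,0,0,0],
)

```text
time_s: 13.37
tcp_pos: [0.4673, -0.0715, 0.1683]
eef_rot: [-129.4, 90.0, 151.1]
contact_force: [10.3, 0.2, -21.2]
gripper_width: 0.0103
```

>>> play_rows(
  series=[-0.0002,0,0,0,-0.0002,0,0,0,-0.0002,0,0,0,-0.0002,0,0,0,-0.0002,0,0,0],
)

```text
time_s: 13.78
tcp_pos: [0.4673, -0.0715, 0.1692]
eef_rot: [-127.8, 90.0, 152.7]
contact_force: [9.7, 0.1, -20.0]
gripper_width: 0.0105
```

>>> play_rows(
  series=[-0.0002,0,0,0,-0.0002,0,0,0,-0.0002,0,0,0,-0.0002,0,0,0,-0.0002,0,0,0],
)

```text
time_s: 14.2
tcp_pos: [0.4673, -0.0715, 0.1708]
eef_rot: [-156.0, 90.0, 124.6]
contact_force: [6.9, 1.3, -14.8]
gripper_width: 0.0103
```

```bash
python3 look.py l4
```

```text
(no output)
```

View pics/l4.png

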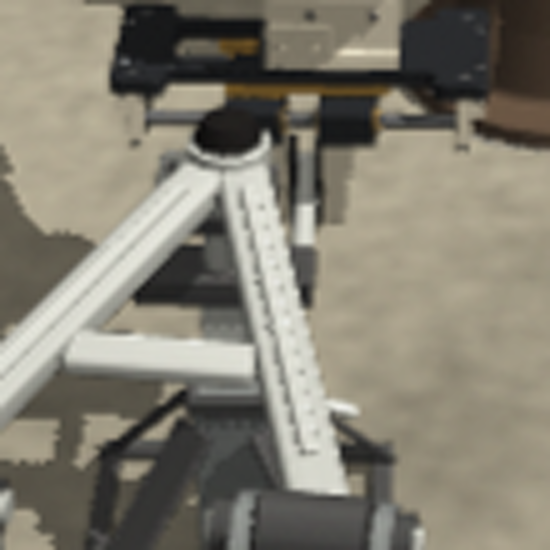

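Click 1 under load came at z≈0.170 (21→14.8 N). The eye has moved up from about y=150 to 145, so the wishbone is being carried. On to click 2, near 0.179.

>>> play_rows(
  series=[-0.0003,0,0,0,-0.0003,0,0,0,-0.0003,0,0,0,-0.0003,0,0,0,-0.0003,0,0,0],
)

```text
time_s: 14.67
tcp_pos: [0.4673, -0.0715, 0.1722]
eef_rot: [-147.9, 90.0, 132.7]
contact_force: [8.7, 0.7, -17.3]
gripper_width: 0.0109
```

>>> play_rows(
  series=[-0.0003,0,0,0,-0.0003,0,0,0,-0.0003,0,0,0,-0.0003,0,0,0,-0.0003,0,0,0],
)

```text
time_s: 15.08
tcp_pos: [0.4673, -0.0715, 0.1735]
eef_rot: [-141.8, 90.0, 138.7]
contact_force: [8.5, 0.1, -17.4]
gripper_width: 0.0105
```

>>> play_rows(
  series=[-0.0003,0,0,0,-0.0003,0,0,0,-0.0003,0,0,0,-0.0003,0,0,0,-0.0003,0,0,0],
)

```text
time_s: 15.5
tcp_pos: [0.4673, -0.0715, 0.1749]
eef_rot: [-133.0, 90.0, 147.5]
contact_force: [8.9, 0.3, -19.4]
gripper_width: 0.0103
```

>>> play_rows(
  series=[-0.0003,0,0,0,-0.0003,0,0,0,-0.0003,0,0,0,-0.0003,0,0,0,-0.0003,0,0,0],
)

```text
time_s: 15.92
tcp_pos: [0.4673, -0.0715, 0.1763]
eef_rot: [-132.3, 90.0, 148.2]
contact_force: [10.3, 0.0, -20.7]
gripper_width: 0.0104
```

>>> play_rows(
  series=[-0.0002,0,0,0,-0.0002,0,0,0,-0.0002,0,0,0,-0.0002,0,0,0,-0.0002,0,0,0],
)

```text
time_s: 16.33
tcp_pos: [0.4673, -0.0715, 0.1772]
eef_rot: [-127.4, 90.0, 153.1]
contact_force: [10.5, -0.0, -21.5]
gripper_width: 0.0101
```

>>> play_rows(
  series=[-0.0002,0,0,0,-0.0002,0,0,0,-0.0002,0,0,0,-0.0002,0,0,0,-0.0002,0,0,0],
)

```text
time_s: 16.75
tcp_pos: [0.4673, -0.0715, 0.1782]
eef_rot: [-127.3, 90.0, 153.3]
contact_force: [9.5, 0.5, -21.2]
gripper_width: 0.0105
```

>>> play_rows(
  series=[-0.0002,0,0,0,-0.0002,0,0,0,-0.0002,0,0,0,-0.0002,0,0,0,-0.0002,0,0,0],
)

```text
time_s: 17.17
tcp_pos: [0.4673, -0.0715, 0.1798]
eef_rot: [-160.7, 90.0, 119.8]
contact_force: [7.7, 1.4, -15.0]
gripper_width: 0.0107
```

Click 2 came at z≈0.179. On to the third, expected near 0.188.

>>> play_rows(
  series=[-0.0003,0,0,0,-0.0003,0,0,0,-0.0003,0,0,0,-0.0003,0,0,0,-0.0003,0,0,0],
)

```text
time_s: 17.58
tcp_pos: [0.4673, -0.0715, 0.1811]
eef_rot: [-148.1, 90.0, 132.5]
contact_force: [8.8, 0.8, -17.9]
gripper_width: 0.0107
```

>>> play_rows(
  series=[-0.0003,0,0,0,-0.0003,0,0,0,-0.0003,0,0,0,-0.0003,0,0,0,-0.0003,0,0,0],
)

```text
time_s: 18.0
tcp_pos: [0.4673, -0.0715, 0.1824]
eef_rot: [-139.4, 90.0, 141.2]
contact_force: [9.5, -0.4, -18.1]
gripper_width: 0.0105
```

>>> play_rows(
  series=[-0.0003,0,0,0,-0.0003,0,0,0,-0.0003,0,0,0,-0.0003,0,0,0,-0.0003,0,0,0],
)

```text
time_s: 18.42
tcp_pos: [0.4673, -0.0715, 0.1838]
eef_rot: [-134.9, 90.0, 145.6]
contact_force: [10.0, 0.5, -21.0]
gripper_width: 0.0102
```

>>> play_rows(
  series=[-0.0003,0,0,0,-0.0003,0,0,0,-0.0003,0,0,0,-0.0003,0,0,0,-0.0003,0,0,0],
)

```text
time_s: 18.83
tcp_pos: [0.4673, -0.0715, 0.1852]
eef_rot: [-131.2, 90.0, 149.4]
contact_force: [10.2, -0.1, -21.0]
gripper_width: 0.0104
```

>>> play_rows(
  series=[-0.0002,0,0,0,-0.0002,0,0,0,-0.0002,0,0,0,-0.0002,0,0,0,-0.0002,0,0,0],
)

```text
time_s: 19.25
tcp_pos: [0.4673, -0.0715, 0.1861]
eef_rot: [-132.2, 90.0, 148.3]
contact_force: [10.4, -0.2, -20.9]
gripper_width: 0.0105
```

>>> play_rows(
  series=[-0.0002,0,0,0,-0.0002,0,0,0,-0.0002,0,0,0,-0.0002,0,0,0,-0.0002,0,0,0],
)

```text
time_s: 19.67
tcp_pos: [0.4673, -0.0715, 0.1871]
eef_rot: [-130.2, 90.0, 150.3]
contact_force: [10.4, 0.2, -21.8]
gripper_width: 0.0102
```

>>> play_rows(
  series=[-0.0002,0,0,0,-0.0002,0,0,0,-0.0002,0,0,0,-0.0002,0,0,0,-0.0002,0,0,0],
)

```text
time_s: 20.08
tcp_pos: [0.4673, -0.0715, 0.1887]
eef_rot: [-150.6, 90.0, 129.9]
contact_force: [6.8, 0.9, -15.9]
gripper_width: 0.0102
```

That is click 3 at z≈0.188 (21.8→15.9 N). I stop here and lower gently.

>>> play_rows(
  series=[0,0,0,0,0.0001,0,0,0,0.0001,0,0,0,0.0001,0,0,0,0.0001,0,0,0],
)

```text
time_s: 20.5
tcp_pos: [0.4673, -0.0715, 0.1886]
eef_rot: [-162.2, 90.0, 118.3]
contact_force: [6.3, 1.2, -11.4]
gripper_width: 0.0104
```

>>> play_rows(
  series=[0.0001,0,0,0,0.0001,0,0,0,0.0001,0,0,0,0.0001,0,0,0,0.0001,0,0,0],
)

```text
time_s: 20.92
tcp_pos: [0.4674, -0.0715, 0.1884]
eef_rot: [158.0, 90.0, 78.5]
contact_force: [4.7, 2.3, -9.2]
gripper_width: 0.0103
```

>>> play_rows(
  series=[0.0001,0,0,0,0.0001,0,0,0,0.0001,0,0,0,0.0001,0,0,0,0.0001,0,0,0],
)

```text
time_s: 21.33
tcp_pos: [0.4674, -0.0715, 0.1879]
eef_rot: [154.8, 90.0, 75.3]
contact_force: [5.7, 2.0, -10.5]
gripper_width: 0.0106
```

>>> play_rows(
  series=[0.0001,0,0,0,0.0001,0,0,0,0.0001,0,0,0,0.0001,0,0,0,0.0001,0,0,0],
)

```text
time_s: 21.75
tcp_pos: [0.4674, -0.0715, 0.1874]
eef_rot: [172.0, 90.0, 92.5]
contact_force: [5.8, 2.2, -10.9]
gripper_width: 0.0104
```

>>> play_rows(
  series=[0.0001,0,0,0,0.0001,0,0,0,0.0001,0,0,0,0.0001,0,0,0,0.0001,0,0,0],
)

```text
time_s: 22.17
tcp_pos: [0.4674, -0.0715, 0.187]
eef_rot: [151.8, 90.0, 72.4]
contact_force: [4.9, 2.6, -8.7]
gripper_width: 0.0102
```

>>> play_rows(
  series=[0.0001,0,0,0,0.0001,0,0,0,0.0001,0,0,0,0.0001,0,0,0,0.0001,0,0,0],
)

```text
time_s: 22.58
tcp_pos: [0.4674, -0.0715, 0.1869]
eef_rot: [114.2, 90.0, 34.8]
contact_force: [3.1, 3.9, -3.5]
gripper_width: 0.0104
```

The pawl is taking the load at z≈0.187. A little more brings the pull to about zero.

>>> play_rows(
  series=[0.0001,0,0,0,0.0001,0,0,0,0.0001,0,0,0,0,0,0,0,0,0,0,0],
)

```text
time_s: 23.0
tcp_pos: [0.4674, -0.0715, 0.1868]
eef_rot: [102.1, 90.0, 22.7]
contact_force: [1.7, 5.1, -0.4]
gripper_width: 0.0107
```

```bash
python3 look.py l5; python3 -c "
from g import *;go([.4674,-.0715,.187])"
```

```text
23.05 [ 0.4674 -0.0715  0.1868] zdir -79.44 tool delta [-0.0002 -0.     -0.    ] w 0.0101 F [ 1.3   4.43 -0.92]
```

View pics/l5.png

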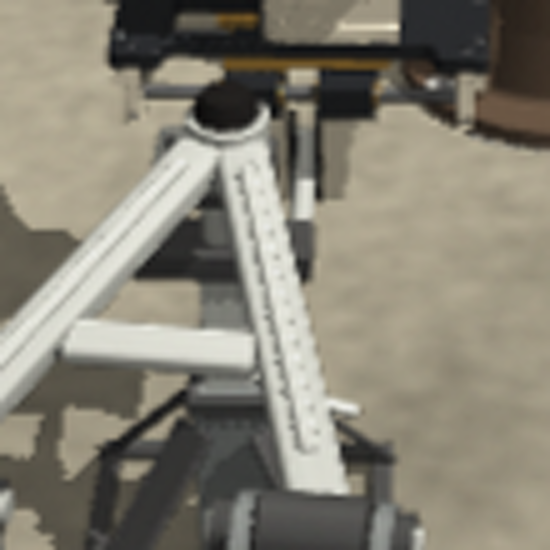

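The pull is about zero and the pawl carries. The eye has risen to (228,118) on the pad. I relieve the side load, then open.

>>> play_rows(
  series=[0,0,-0.0004,0,0,0,0,0,0,0,0,0,0,0,0,0,0,0,0,0],
  squeeze=10,
)

```text
time_s: 23.47
tcp_pos: [0.4673, -0.0715, 0.1867]
eef_rot: [17.4, 90.0, -62.0]
contact_force: [0.0, 1.9, 2.2]
gripper_width: 0.0114
```

>>> play_rows(
  series=[0,0,0,0,0,0,0,0,0,0,0,0,0,0,0,0,0,0,0,0],
  jaw=50,
)

```text
time_s: 23.88
tcp_pos: [0.4671, -0.0714, 0.1863]
eef_rot: [-75.4, 90.0, -154.8]
contact_force: [0.2, 0.2, -0.8]
gripper_width: 0.039
```

>>> play_rows(
  series=[0,0,0,0,0,0,0,0,0,0,0,0,0,0,0,0,0,0,0,0],
)

```text
time_s: 24.3
tcp_pos: [0.4673, -0.0712, 0.1864]
eef_rot: [27.7, 90.0, -51.7]
contact_force: [-0.0, 0.2, 0.9]
gripper_width: 0.0435
```

```bash
python3 look.py l6; python3 -c "
from g import *;go([.4674,-.0715,.187])"
```

```text
24.35 [ 0.4673 -0.0712  0.1864] zdir -79.44 tool delta [-0.0006  0.      0.0003] w 0.0439 F [ 0.3   0.7  -0.48]
```

View pics/l6.png

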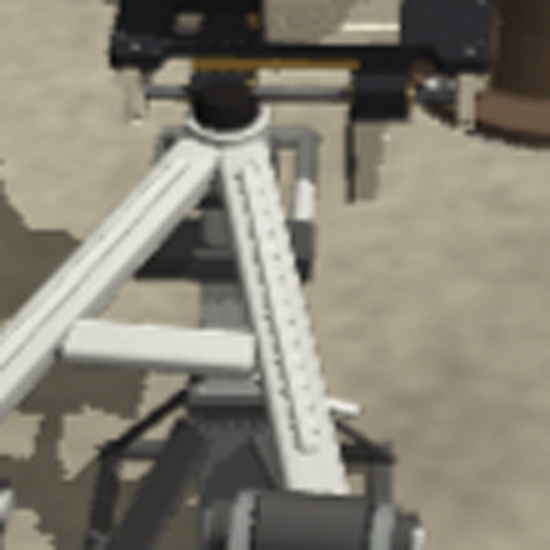

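The column held when released: the yoke and eye didn't move, and force is about zero. I withdraw straight up, then away towards the base.

>>> play_rows(
  series=[-0.006,0,0,0,-0.012,0,0,0,-0.02,0,0,0,-0.025,0,0,0,-0.03,0,0,0],
)

```text
time_s: 24.77
tcp_pos: [0.4665, -0.0713, 0.2798]
eef_rot: [-92.5, 89.9, -171.9]
contact_force: [1.1, 0.2, 0.3]
gripper_width: 0.044
```

>>> play_rows(
  series=[-0.03,0,0,0,-0.03,0,-0.01,0,-0.02,0,-0.03,0,0,0,-0.035,0,0,0,-0.035,0],
)

```text
time_s: 25.18
tcp_pos: [0.4472, 0.0378, 0.3615]
eef_rot: [105.5, 89.8, 25.9]
contact_force: [0.1, 0.4, -1.2]
gripper_width: 0.0435
```

>>> play_rows(
  series=[0,0,-0.035,0,0,0,-0.035,0,0,0,-0.035,0,0,0,-0.02,0,0,0,0,0],
)

```text
time_s: 25.6
tcp_pos: [0.4236, 0.1628, 0.3596]
eef_rot: [164.2, 90.0, 85.0]
contact_force: [0.2, -0.0, 0.2]
gripper_width: 0.0435
```

```bash
python3 look.py l7; python3 - <<'E'
from plant import *
import cv2
s=get_state();print(s['time_s'],s['tcp_pos'],s['contact_force'])
cv2.imwrite("pics/top7.png",capture("top")["img"])
E
```

```text
25.65 [0.42380644 0.16135818 0.35965308] [ 0.41886521  0.21681617 -0.08527357]
```

View pics/l7.png

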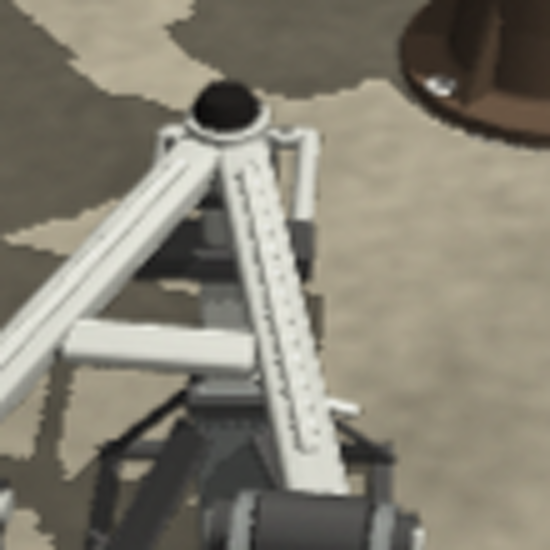

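View pics/top7.png

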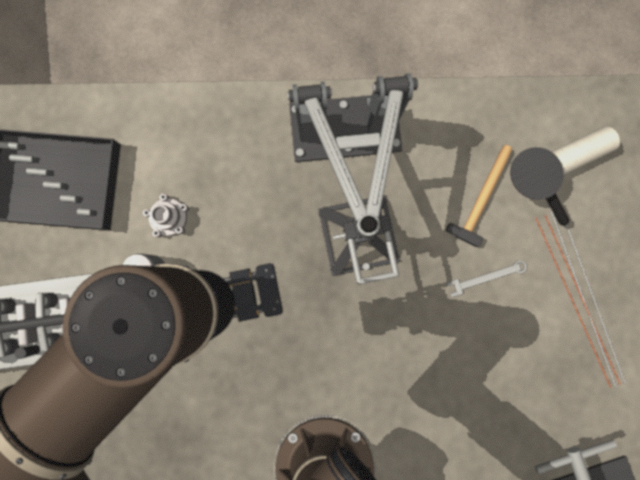

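The wishbone stands propped, with the eye at (228,108) in the scene zoom. The loose things are where they were, and the arm is clear.

```bash
python3 -c "
from plant import *;print(close_job())"
```

```text
the job is handed in; nothing more can be done
None
```

The wishbone is propped on the ratchet stand, three clicks above first contact, and the job was handed in at about 25.7 s; no verdict is reported.

**Lift and count:** The empty column clicked twice, at tool heights of about 0.151 and 0.160 m. The saddle took the wishbone's weight at about 0.166 m, where the pull was some 5–7 N above the empty column's. Three more clicks followed, at about 0.170, 0.179 and 0.188 m, and I raised it no further.

**Lowering and release:** I let the column down in 0.1 mm steps until the pawl carried it at about 0.187 m. The pull was then about zero; when the grip was eased just before opening, it briefly pressed down by about 2 N. After release, the yoke and eye did not move in the pictures.

**Last checks:** After I backed off, the wishbone was still up, no contact force showed beyond noise, and the arm was clear. The housing, wrench and hammer looked unmoved in the top view. The arm hid most of the tin there, so I could not fully check it, though the arm never went near it.

**Departures and uncertainties:**
- **Grip point:** I held the bail by its left side arm, next to the cross bar, not across the bar itself. Across the bar, the gripper's 193 mm body would have hit the wishbone's eye. This added a steady side load of up to about 10 N.
- **Distance mismatch:** The bar measured about 100 mm from the eye's centre against the stated 105 mm. It did not affect the job.

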